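Bring up the hall light with a stroke along the dimmer

TASK

Bring the hall light up: with the closed fingertips pointing straight down, stroke lightly along the middle of the curved dimmer's row of ribs, from the smallest rib to the largest, so that each rib dips in turn and none is pushed to its stop. Make it one low stroke that follows the bend without lifting away between ribs, then draw the hand clear. Leave the key safe's knob and everything else on the ledge untouched where it is; nothing is to be picked up.

Things in the scene. Friction and masses are not known exactly. Their poses are not given: they have to be found in the camera images.
- dimmer: hall-light dimmer: heavy white housing fixed to the ledge, bent like a rainbow, 36 mm high, 52 mm wide across the bend, at any heading. In its top five dark ribs, 38 mm apart along an arc of radius 95 mm about (0.080, 0), numbered smallest to largest. Origin on the ledge inside the bend; in its frame rib 1 is at (0.014, 0.068), rib 3 (-0.015, 0), rib 5 (0.014, -0.068); z up.
- rib1_top (a point): middle of the crest of rib 1, a rounded ridge (radius 20 mm) lying across the row, 10 mm long across the row (smallest), 32 mm wide along it; crest 8 mm above the housing top, 44 mm above the ledge, while up. The point sinks with the rib. x axis: across the row, to the inside of the bend.
- rib1 (a joint): how far rib 1 is pressed down, m: 0 up, 0.007 at its stop. Spring return: about 1 N starts it, about 4.5 N takes it to the stop. A dip of 0.0015 counts as a press; past 0.0065 is pushed to the stop.
- rib2_top (a point): middle of the crest of rib 2, a rounded ridge (radius 20 mm) lying across the row, 17 mm long across the row (second), 32 mm wide along it; crest 8 mm above the housing top, 44 mm above the ledge, while up. The point sinks with the rib. x axis: across the row, to the inside of the bend.
- rib2 (a joint): how far rib 2 is pressed down, m: 0 up, 0.007 at its stop. Spring return: about 1 N starts it, about 4.5 N takes it to the stop. A dip of 0.0015 counts as a press; past 0.0065 is pushed to the stop.
- rib3_top (a point): middle of the crest of rib 3, a rounded ridge (radius 20 mm) lying across the row, 24 mm long across the row (middle), 32 mm wide along it; crest 8 mm above the housing top, 44 mm above the ledge, while up. The point sinks with the rib. x axis: across the row, to the inside of the bend.
- rib3 (a joint): how far rib 3 is pressed down, m: 0 up, 0.007 at its stop. Spring return: about 1 N starts it, about 4.5 N takes it to the stop. A dip of 0.0015 counts as a press; past 0.0065 is pushed to the stop.
- rib4_top (a point): middle of the crest of rib 4, a rounded ridge (radius 20 mm) lying across the row, 31 mm long across the row (fourth), 32 mm wide along it; crest 8 mm above the housing top, 44 mm above the ledge, while up. The point sinks with the rib. x axis: across the row, to the inside of the bend.
- rib4 (a joint): how far rib 4 is pressed down, m: 0 up, 0.007 at its stop. Spring return: about 1 N starts it, about 4.5 N takes it to the stop. A dip of 0.0015 counts as a press; past 0.0065 is pushed to the stop.
- rib5_top (a point): middle of the crest of rib 5, a rounded ridge (radius 20 mm) lying across the row, 38 mm long across the row (largest), 32 mm wide along it; crest 8 mm above the housing top, 44 mm above the ledge, while up. The point sinks with the rib. x axis: across the row, to the inside of the bend.
- rib5 (a joint): how far rib 5 is pressed down, m: 0 up, 0.007 at its stop. Spring return: about 1 N starts it, about 4.5 N takes it to the stop. A dip of 0.0015 counts as a press; past 0.0065 is pushed to the stop.
- gap1 (a point): point on the housing top (36 mm above the ledge) on the row's centre line, halfway between ribs 1 and 2
- gap2 (a point): point on the housing top (36 mm above the ledge) on the row's centre line, halfway between ribs 2 and 3
- gap3 (a point): point on the housing top (36 mm above the ledge) on the row's centre line, halfway between ribs 3 and 4
- gap4 (a point): point on the housing top (36 mm above the ledge) on the row's centre line, halfway between ribs 4 and 5
- safe: compact steel key safe standing fixed at the back of the ledge, 60 x 100 x 130 mm plus a shackle to 163 mm; origin under its centre, door with a round knob towards -x. Not part of the job.
- safe_knob (a joint): angle of the key safe's round knob (42 mm across), rad. To be left alone.
- tin: chrome lip balm tin, 42 mm across, 18 mm high; loose, standing in the hollow of the dimmer's bend. Origin at its underside. To be left alone.
- bike_key: black plastic bike lock key, about 66 mm long along x, 9 mm thick; loose, lying near the outside of the dimmer's bend. Origin at its underside. To be left alone.
- dish: shallow terracotta dish, 130 mm across, 32 mm high; loose. Origin at its underside. To be left alone.
- shoehorn: short wooden shoehorn, about 172 mm long along x, 10 mm thick; loose. Origin at its underside. To be left alone.
- brush: wooden shoe brush, 130 x 44 x 38 mm; loose. Origin at its underside. To be left alone.
- case: grey glasses case, 150 x 60 x 38 mm; loose. Origin at its underside. To be left alone.

How it is judged:
On the way, in this order (a step that is already met when the one before it is completed fails the run):
1. rib 1 (smallest) is down by more than 1.5 mm with the grasp point over it, within 16 mm of its middle seen from above (value of joint rib1 above 0.0015 m and horizontal distance between the grasp point and rib1_top below 0.016 m).
2. the grasp point passes low (under 85 mm above the ledge, so the tips stay within about 2 cm of the ribs) within 12 mm, seen from above, of the point between ribs 1 and 2 (horizontal distance between the grasp point and gap1 below 0.012 m and height (world z) of the grasp point below 0.085 m).
3. rib 2 (second) is down by more than 1.5 mm with the grasp point over it, within 16 mm of its middle seen from above (value of joint rib2 above 0.0015 m and horizontal distance between the grasp point and rib2_top below 0.016 m).
4. the grasp point passes low (under 85 mm above the ledge, so the tips stay within about 2 cm of the ribs) within 12 mm, seen from above, of the point between ribs 2 and 3 (horizontal distance between the grasp point and gap2 below 0.012 m and height (world z) of the grasp point below 0.085 m).
5. rib 3 (middle) is down by more than 1.5 mm with the grasp point over it, within 16 mm of its middle seen from above (value of joint rib3 above 0.0015 m and horizontal distance between the grasp point and rib3_top below 0.016 m).
6. the grasp point passes low (under 85 mm above the ledge, so the tips stay within about 2 cm of the ribs) within 12 mm, seen from above, of the point between ribs 3 and 4 (horizontal distance between the grasp point and gap3 below 0.012 m and height (world z) of the grasp point below 0.085 m).
7. rib 4 (fourth) is down by more than 1.5 mm with the grasp point over it, within 16 mm of its middle seen from above (value of joint rib4 above 0.0015 m and horizontal distance between the grasp point and rib4_top below 0.016 m).
8. the grasp point passes low (under 85 mm above the ledge, so the tips stay within about 2 cm of the ribs) within 12 mm, seen from above, of the point between ribs 4 and 5 (horizontal distance between the grasp point and gap4 below 0.012 m and height (world z) of the grasp point below 0.085 m).
9. rib 5 (largest) is down by more than 1.5 mm with the grasp point over it, within 16 mm of its middle seen from above (value of joint rib5 above 0.0015 m and horizontal distance between the grasp point and rib5_top below 0.016 m).
At the end, for the whole second after the job is handed in: All five ribs are up again (less than 0.8 mm down); tin, key, dish, shoehorn, brush and case are at rest within 12 mm of where they began (value of joint each of rib1, rib2, rib3, rib4, rib5 below 0.0008 m and distance of each of tin, bike_key, dish, shoehorn, brush, case from where it was at the start of the episode below 0.012 m and linear speed of each of tin, bike_key, dish, shoehorn, brush, case below 0.02 m/s); the robot touches nothing.
It fails at once if a rib is pushed to its stop (more than 6.5 mm of 7 mm) (value of joint any of rib1, rib2, rib3, rib4, rib5 above 0.0065 m).
It fails at once if ribs that are not neighbours are down together (value of joint each of rib1, rib3 above 0.0015 m or value of joint each of rib1, rib4 above 0.0015 m or value of joint each of rib1, rib5 above 0.0015 m or value of joint each of rib2, rib4 above 0.0015 m or value of joint each of rib2, rib5 above 0.0015 m or value of joint each of rib3, rib5 above 0.0015 m).
It fails at once if a loose thing is shifted or lifted by more than 12 mm (distance of any of tin, bike_key, dish, shoehorn, brush, case from where it was at the start of the episode above 0.012 m).
It fails at once if the robot pushes on a loose thing or the key safe (contact force between any of the fingers, the arm and tin above 0.5 N or contact force between any of the fingers, the arm and bike_key above 0.5 N or contact force between any of the fingers, the arm and dish above 0.5 N or contact force between any of the fingers, the arm and shoehorn above 0.5 N or contact force between any of the fingers, the arm and brush above 0.5 N or contact force between any of the fingers, the arm and case above 0.5 N or contact force between any of the fingers, the arm and safe above 0.5 N).
It also fails if it takes over 38 s, if anything falls off the work surface, if the arm or the gripper's body presses on something with over 40 N, if the wrist force passes 120 N, or if a joint passes its speed limit or range.

ROBOT

A 6-joint arm with a two-finger parallel gripper is mounted at the origin on the work surface. World frame = base frame: x ahead of the robot, y to its left, z up, the work surface at z = 0. Lengths are in m, angles in rad, forces in N, time in s.
With the tool pointing down it reaches from about 0.2 to 0.875 m from the base axis. Payload 3.4 kg.
Tool frame: the origin (TCP) lies between the finger pads; the fingertips stand 25 mm ahead of it and the grasp point (between the pads) lies 6 mm ahead of it (r.nose_length is the z of the fingertips in the tool frame, in m); z points along the fingers, y is the line along which they close (so a half turn about z gives the same grasp; the last joint's range is limited). The gripper opens to 94 mm and grips with 3 to 60 N. Pads are 16 mm wide; open, the fingers measure 119 mm over their backs; the gripper's body (75 mm by 177 mm) begins 78 mm behind the grasp point.
Start: joints at [1.204, 0.276, 1.505, -0, 1.361, -0.121], TCP at [0.14, 0.558, 0.23] pointing down, gripper open.
Joint ranges: [-2.89, 2.89], [-0.75, 2.08], [0.22, 2.7], [-1.18, 4.32], [0.11, 2.71], [-2.7, 2.7]. Speed limits (rad/s): [2.57, 2.57, 3.14, 3.14, 3.14, 3.14].

INTERFACE

Orientations are given as a unit quaternion [w, x, y, z].
In Python, from plant import r, gripper_to, inverse_kinematics, vision, models, telemetry gives the robot as it stands. Calls block until the motion is done:
- r.move_to(position, orientation): joint-space move of the TCP to a pose.
- r.move_l(position, rot=None, vel=0.15, guard=None): straight line of the TCP; rot=None keeps the orientation; vel is the mean speed in m/s. With guard (N) it stops when the force on the tool has changed by that much, and returns True; else False.
- r.movej(angles): joint-space move.
- gripper_to(opening, f_grip=None): finger opening in m; f_grip is the grip in N (None keeps the last); returns when the fingers have stopped.
- r.hold(seconds).
- inverse_kinematics(position, orientation): joint angles nearest the present ones, or None.
- vision.snapshot(name): name is "scene" or "side" or "wrist"; returns the picture (480x640x3 uint8, red, green, blue); there is no depth.
- vision.get_calibration(name): a dict with "fx", "fy", "cx", "cy" (pixels), "position" and "orientation" of the camera in the world. Camera axes: x right, y down, z forward; pixel columns grow to the right and rows downward; lengths in m; the calibration is good to about 2 mm. A picture is of the moment at which its call begins: read the wrist's pose just before it. get_calibration takes no time and is no camera call; for the wrist camera it gives the pose at the moment of the call.
A pose or a line that the arm cannot do raises r.PlanningError and nothing moves.
- r.sign_off(): hands the job in; it is judged then, once.
Trained networks look in the newest picture that a camera, given by its name, has taken for a name from the list of things; names that differ only in an ending like _2 or _b are one class to them, and where a whole thing is asked for, a point or a joint stands for the part that bears it (a point fixed in the world has none). Each returns a list of dicts, best first, with "score" (0 to 1); they miss things now and then, are a little off and sometimes report something else, mostly with a low value. They report only what shows in the picture. A call takes as long as a camera call.
- models.boxes_of(thing, camera): "at" ([x, y, z] in m, in world coordinates, good to about 4 mm: the middle of the surface that is visible of it).
- models.regions_of(thing, camera): "pixels" (480x640 bool, what is visible of it).
- models.mark_of(thing, camera): "at" ([x, y, z] in m, in world coordinates, good to about 4 mm: a listed point, or the origin of a listed thing).
Readings, each from a call of its own:
- telemetry.current_t(): time.
- telemetry.current_joints(): joint angles.
- telemetry.current_dq(): joint speeds.
- telemetry.current_joint_efforts(): joint torques, N m.
- telemetry.current_ee_pos(): TCP position.
- telemetry.current_tool_rot(): TCP orientation.
- telemetry.current_wrist_force(): force on the tool from outside, world axes, zero at the start.
- telemetry.current_torque(): the same for the moment, N m.
- telemetry.current_opening(): finger opening in m.
- telemetry.current_finger_force(): force on a finger pad.
Only numpy, scipy, OpenCV 4.12 (cv2) and the standard library are available. Lean on these libraries where they do the work, as an engineer would, in place of code of your own. Each camera call takes 0.05 s, during which the arm holds its last target. There are 200 camera calls.

## Working session

There is one attempt and no reset: what is moved stays moved. The work goes in short steps, each a Python script; the robot and the scene stay as the last script left them, time stands still between calls to the robot, and variables do not carry over. Pictures are saved under pics/ and viewed, at most 10 in all, crops included, and the job is handed in when it is done.

```bash
mkdir -p pics
python3 - <<'E'
from plant import r, vision, models, telemetry
import cv2
for c in ["scene","side"]:
    im=vision.snapshot(c); cv2.imwrite(f"pics/{c}0.png",im[:,:,::-1])
    k=vision.get_calibration(c); print(c,k)
    for n in ["rib1_top","rib2_top","rib3_top","rib4_top","rib5_top","gap1","gap2","gap3","gap4","dimmer","safe","tin"]:
        m=models.mark_of(n,c)
        print(n,[( [round(float(v),4) for v in d["at"]],round(d["score"],2)) for d in m[:2]])
print(telemetry.current_t(),r.nose_length,telemetry.current_tool_rot())
E
```

```text
scene {'fx': 560.1035976381384, 'fy': 560.1035976381384, 'cx': 311.0589843209694, 'cy': 240.0876241345262, 'position': array([ 1.19137599, -0.21445796,  1.08267266]), 'orientation': array([-0.227919  ,  0.78950341,  0.54814604, -0.1557986 ])}
rib1_top [([0.4419, -0.0219, 0.0395], 0.43)]
rib2_top [([0.4875, -0.0422, 0.0352], 0.55), ([0.4755, -0.0375, 0.0436], 0.51)]
rib3_top [([0.7791, -0.0471, 0.0031], 0.73), ([0.5098, -0.0485, 0.042], 0.64)]
rib4_top [([0.5432, -0.0422, 0.0428], 0.51)]
rib5_top [([0.5793, -0.0209, 0.0447], 0.79)]
gap1 [([0.5304, -0.0443, 0.0394], 0.93), ([0.4583, -0.0301, 0.0375], 0.89)]
gap2 [([0.5304, -0.0443, 0.0394], 0.93), ([0.4583, -0.0301, 0.0375], 0.89)]
gap3 [([0.5304, -0.0443, 0.0394], 0.93), ([0.4583, -0.0301, 0.0375], 0.89)]
gap4 [([0.5304, -0.0443, 0.0394], 0.93), ([0.4583, -0.0301, 0.0375], 0.89)]
dimmer [([0.5095, -0.0322, 0.0001], 0.92)]
safe [([0.7784, -0.0449, 0.0021], 0.63)]
tin [([0.5023, 0.0436, -0.0015], 0.56)]
side {'fx': 562.6191371605596, 'fy': 562.6191371605596, 'cx': 320.5106447787376, 'cy': 248.10302346719132, 'position': array([ 0.081279
[... 188 characters left out ...]
 0.43)]
rib3_top [([0.5074, -0.0466, 0.0458], 0.59)]
rib4_top [([0.5448, -0.0404, 0.0423], 0.58)]
rib5_top [([0.4899, -0.0449, 0.0382], 0.54), ([0.5786, -0.0277, 0.0394], 0.5)]
gap1 [([0.4909, -0.0439, 0.0346], 0.95), ([0.53, -0.0481, 0.0376], 0.79)]
gap2 [([0.4909, -0.0439, 0.0346], 0.95), ([0.53, -0.0481, 0.0376], 0.79)]
gap3 [([0.4909, -0.0439, 0.0346], 0.95), ([0.53, -0.0481, 0.0376], 0.79)]
gap4 [([0.4909, -0.0439, 0.0346], 0.95), ([0.53, -0.0481, 0.0376], 0.79)]
dimmer [([0.5087, -0.0368, -0.0009], 0.67)]
safe [([0.7757, -0.0433, 0.0049], 0.71)]
tin [([0.5039, 0.0404, 0.0006], 0.63), ([0.441, -0.021, 0.0452], 0.6)]
1.3 0.025 [1.25879332e-05 1.22583719e-01 9.92458175e-01 5.35111208e-05]
```

View pics/scene0.png

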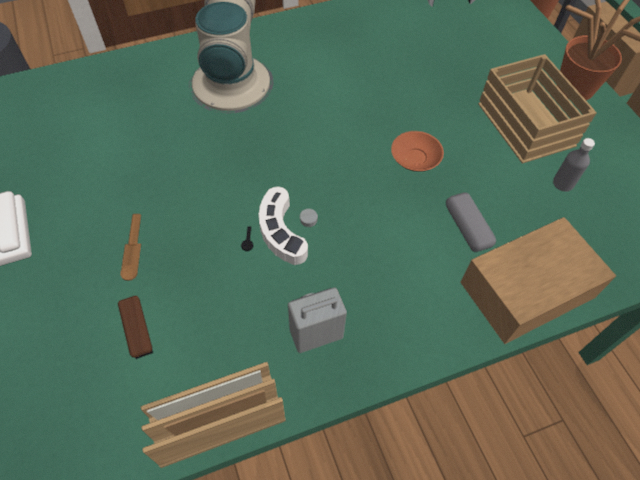

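View pics/side0.png

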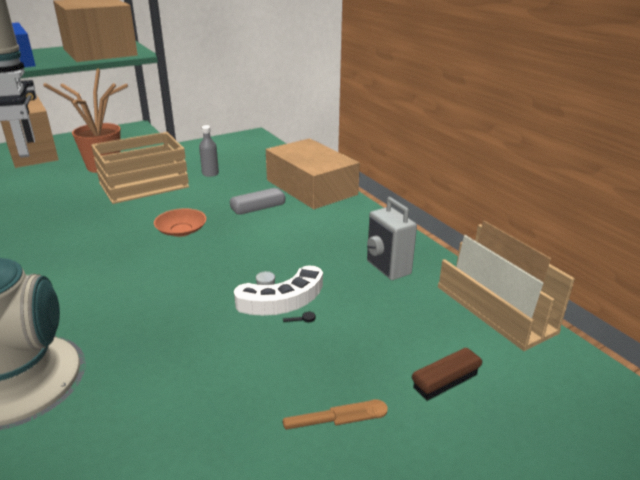

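The scene view shows the dimmer at about (285,225), with its smallest rib near (277,195) on the robot side and its largest near (293,245) on the safe side. The tin is in the hollow at (309,217) and the key is outside at (248,238). This agrees with the marks, so next I'll close the gripper and look from above.

```bash
cat > h.py <<'E'
from plant import r, gripper_to, inverse_kinematics, vision, models, telemetry
import numpy as np, cv2
RIBS=np.array([[.080-.095*np.cos(t),-.095*np.sin(t)] for t in (np.arange(5)-2)*.038*1.0/.095])
def q(phi):  # tool down, tool y at world angle phi
    a=(phi+np.pi/2)/2; return np.array([0,np.cos(a),np.sin(a),0])
def fit(P,idx):
    A=RIBS[idx]; P=np.asarray(P); a=A-A.mean(0); b=P-P.mean(0)
    th=np.arctan2((a[:,0]*b[:,1]-a[:,1]*b[:,0]).sum(),(a*b).sum())
    R=np.array([[np.cos(th),-np.sin(th)],[np.sin(th),np.cos(th)]])
    t=P.mean(0)-R@A.mean(0); return th,t,P-(A@R.T+t)
E
python3 - <<'E'
from h import *
print(RIBS)
P=[[.442,-.022],[.4735,-.036],[.5086,-.0475],[.544,-.0413],[.579,-.0243]]
th,t,res=fit(P,range(5)); print(th,t,res*1e3)
gripper_to(0.0)
r.move_to([.51,-.03,.27],q(np.pi/2)); r.hold(.3)
print(telemetry.current_t(),telemetry.current_opening(),telemetry.current_ee_pos(),telemetry.current_wrist_force())
k=vision.get_calibration("wrist"); im=vision.snapshot("wrist"); cv2.imwrite("pics/w0.png",im[:,:,::-1]); print(k)
for n in ["rib1_top","rib2_top","rib3_top","rib4_top","rib5_top","gap1","dimmer"]:
    print(n,[([round(float(v),4) for v in d["at"]],round(d["score"],2)) for d in models.mark_of(n,"wrist")])
E
```

```text
[[ 0.01381286  0.06814883]
 [-0.00750079  0.03699474]
 [-0.015      -0.        ]
 [-0.00750079 -0.03699474]
 [ 0.01381286 -0.06814883]]
1.5384489109064758 [ 0.50943537 -0.03374508] [[ 0.23107738 -4.26461489]
 [ 1.28261046  4.04547074]
 [-0.3502413   1.23722887]
 [-2.16816831  1.13842202]
 [ 1.00472178 -2.15650673]]
5.4833 0.0007387089928377528 [ 0.51003036 -0.02963318  0.26995912] [ 0.40610619 -0.2425089   0.71553139]
{'fx': 381.6315288423776, 'fy': 381.6315288423776, 'cx': 317.1301196875008, 'cy': 244.58676895847944, 'position': array([ 0.42774855, -0.03010543,  0.42595392]), 'orientation': array([0.10235186, 0.69938457, 0.69992465, 0.10242459])}
rib1_top [([0.4439, -0.0188, 0.0402], 0.8)]
rib2_top [([0.472, -0.0407, 0.0439], 0.73)]
rib3_top [([0.5097, -0.0471, 0.0457], 0.92)]
rib4_top [([0.5429, -0.044, 0.0465], 0.76)]
rib5_top [([0.5778, -0.0226, 0.0416], 0.64)]
gap1 [([0.5601, -0.0336, 0.0384], 0.94), ([0.4502, -0.0288, 0.0351], 0.91), ([0.4936, -0.0486, 0.0374], 0.68), ([0.5279, -0.0461, 0.0384], 0.59)]
dimmer [([0.5062, -0.0303, 0.0002], 0.84)]
```

View pics/w0.png

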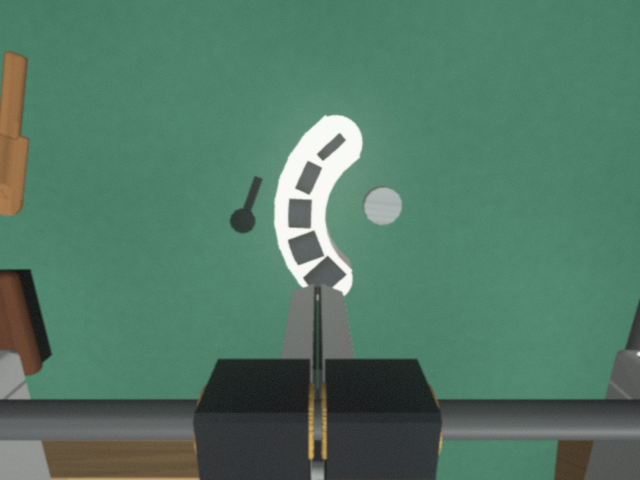

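The wrist picture shows all five ribs, from rib 1 at (331,147) to rib 5 at (323,273), with the closed tips at (318,290). I'll refine the fit from the dark blobs.

Run:
```python
from h import *
from scipy.spatial.transform import Rotation as Ro
def run(pic,k,box):
    g=cv2.imread(pic).max(2); x0,y0,x1,y1=box
    m=np.zeros_like(g); m[y0:y1,x0:x1]=(g[y0:y1,x0:x1]<110)
    n,l,s,c=cv2.connectedComponentsWithStats(m,connectivity=4)
    R=Ro.from_quat(np.roll(k["orientation"],-1)).as_matrix(); out=[]
    for i in range(1,n):
        if s[i,4]<60: continue
        cn,_=cv2.findContours((l==i).astype(np.uint8),0,2); u,v=cv2.minAreaRect(cn[0])[0]
        d=R@[(u-k["cx"])/k["fx"],(v-k["cy"])/k["fy"],1]
        p=k["position"]+d*(.0425-k["position"][2])/d[2]
        out.append(p[:2]); print(round(u,1),round(v,1),s[i,4],p.round(4))
    return out
k=dict(fx=381.6315,fy=381.6315,cx=317.13,cy=244.587,position=np.array([.42774855,-.03010543,.42595392]),orientation=np.array([.10235186,.69938457,.69992465,.10242459]))
o=run("pics/w0.png",k,(285,128,348,286))
if len(o)==5: o=sorted(o,key=lambda p:p[0]); print([x if not hasattr(x,'round') else x.round(4) for x in fit(o,range(5))])
M=[[.4439,-.0188],[.472,-.0407],[.5097,-.0471],[.5429,-.044],[.5778,-.0226]]
print(fit(M,range(5)))
```

```text
336.8 141.8 77 [ 0.4382 -0.0111  0.0425]
325.5 151.5 92 [ 0.4475 -0.0219  0.0425]
308.0 177.6 326 [ 0.4728 -0.0392  0.0425]
299.3 213.0 534 [ 0.5087 -0.0483  0.0425]
305.2 247.6 680 [ 0.5457 -0.0426  0.0425]
323.8 276.3 681 [ 0.578  -0.0229  0.0425]
(np.float64(1.5349853322596512), array([ 0.50927701, -0.03416513]), array([[ 2.23357595e-03, -8.78830376e-04],
       [-3.74357515e-05, -3.63418117e-04],
       [ 9.60037342e-04,  2.05551475e-03],
       [-3.07948279e-03, -1.01434736e-03],
       [-7.66947445e-05,  2.01081106e-04]]))
```

```bash
cat >> h.py <<'E'
th,t,res=fit([[.4428,-.0168],[.4728,-.0392],[.5087,-.0483],[.5455,-.0428],[.578,-.0229]],range(5))
def pose(s,tip):  # s: rib number 1..5, tip height -> TCP pos, quat
    a=(s-3)*.4; c=np.array([.080-.095*np.cos(a),-.095*np.sin(a)])
    R=np.array([[np.cos(th),-np.sin(th)],[np.sin(th),np.cos(th)]])
    p=R@c+t; return np.array([*p,tip+r.nose_length]), q(th+a)
E
python3 - <<'E'
from h import *
print(th,t,(res*1e3).round(1))
for s in range(1,6): print(pose(s,.0402)[0].round(4),inverse_kinematics(*pose(s,.0402)).round(2))
r.move_to(*pose(1,.11)); r.move_l(pose(1,.055)[0],vel=.08); r.hold(.4)
f0=telemetry.current_wrist_force(); print(f0,telemetry.current_ee_pos())
print(r.move_l(pose(1,.041)[0],vel=.015,guard=4)); r.hold(.2)
print(telemetry.current_wrist_force()-f0,telemetry.current_ee_pos(),telemetry.current_t())
cv2.imwrite("pics/w1.png",vision.snapshot("wrist")[:,:,::-1])
im=vision.snapshot("side"); cv2.imwrite("pics/s1.png",cv2.resize(im[200:350,180:380],None,fx=4,fy=4,interpolation=cv2.INTER_CUBIC)[:,:,::-1])
E
```

```text
1.523965096123174 [ 0.50958224 -0.03352535] [[ 0.6 -0.3]
 [ 0.5  0.1]
 [-0.2  0.2]
 [-0.7 -0.1]
 [-0.3  0. ]]
[ 0.4422 -0.0165  0.0652] [-0.19  0.25  2.02 -0.    0.87 -0.92]
[ 0.4723 -0.0393  0.0652] [-0.23  0.29  1.96 -0.    0.9  -1.35]
[ 0.5089 -0.0485  0.0652] [-0.23  0.33  1.88 -0.    0.93 -1.76]
[ 0.5462 -0.0427  0.0652] [-0.21  0.38  1.8  -0.    0.96 -2.13]
[ 0.5783 -0.0229  0.0652] [-0.16  0.42  1.73 -0.    0.99 -2.48]
[ 0.56061976 -0.19411427  0.59772078] [ 0.44228588 -0.01657278  0.0802092 ]
False
[-1.35053095  0.42996209  2.09450778] [ 0.44207683 -0.01655056  0.06606299] 9.2333
```

View pics/s1.png

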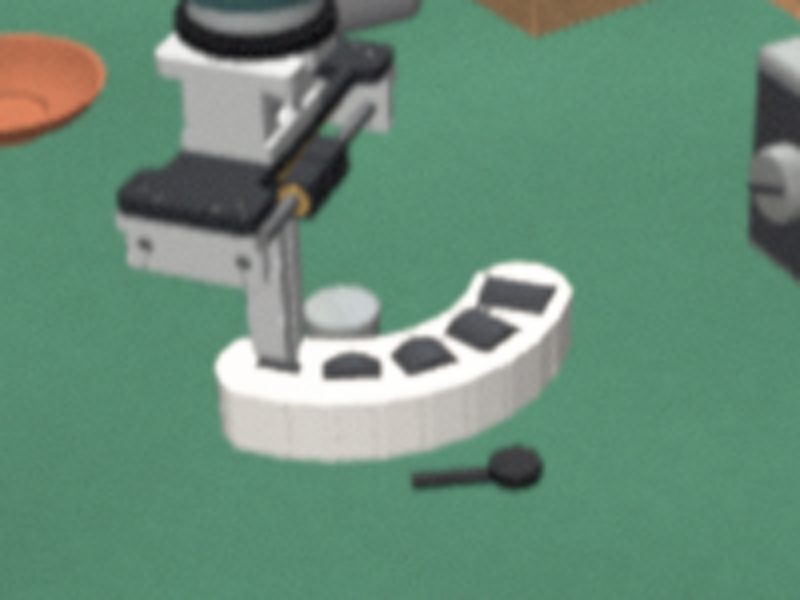

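View pics/w1.png

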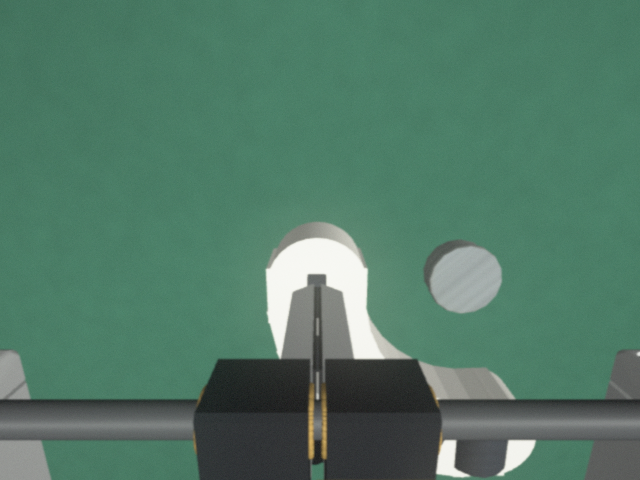

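The side view shows the tip centred on rib 1 at (278,365). The force change of 2.1 N fits a dip of about 3 mm, and the tin and key are clear. Next is the stroke.

Run:
```python
from h import *
for s in np.arange(1.25,5.01,.25):
    p,o=pose(s,.0404); r.move_l(p,rot=o,vel=.03)
    print(s,(telemetry.current_ee_pos()-p).round(4),telemetry.current_wrist_force().round(2),round(telemetry.current_t(),2))
r.hold(.2)
im=vision.snapshot("side"); cv2.imwrite("pics/s2.png",cv2.resize(im[200:350,180:380],None,fx=4,fy=4,interpolation=cv2.INTER_CUBIC)[:,:,::-1])
```

```text
1.25 [ 0. -0. -0.] [-0.18  0.69  2.24] 9.8
1.5 [-0.0005  0.0002 -0.0001] [-0.77  1.12  1.86] 10.27
1.75 [-0.     -0.0001  0.0001] [-2.02  0.58  3.01] 10.73
2.0 [ 0.0007 -0.0002  0.0002] [-0.51  0.19  3.68] 11.2
2.25 [ 0.0002 -0.0001  0.0001] [-0.97  1.74  2.67] 11.67
2.5 [-0.0004  0.     -0.0001] [-1.61 -0.16  2.45] 12.13
2.75 [ 0.0001 -0.      0.    ] [-1.32 -0.36  2.75] 12.6
3.0 [ 0.0007 -0.0001  0.0002] [0.15 0.31 2.33] 13.07
3.25 [ 0.0002 -0.      0.0001] [-1.07  0.52  2.76] 13.53
3.5 [-0.0003 -0.0001 -0.0001] [-2.48 -0.9   1.96] 14.0
3.75 [0.0001 0.0001 0.0001] [-0.82  0.22  2.81] 14.47
4.0 [ 0.0006 -0.      0.0002] [-0.78  0.19  2.27] 14.93
4.25 [0.0001 0.     0.    ] [-0.92  0.56  3.21] 15.4
4.5 [-0.0001 -0.0001 -0.0001] [ 0.29 -0.77  2.22] 15.87
4.75 [-0.      0.0001  0.    ] [-0.95 -1.45  1.51] 16.33
5.0 [0.0005 0.0002 0.0002] [-0.1  -0.38  3.04] 16.8
```

View pics/s2.png

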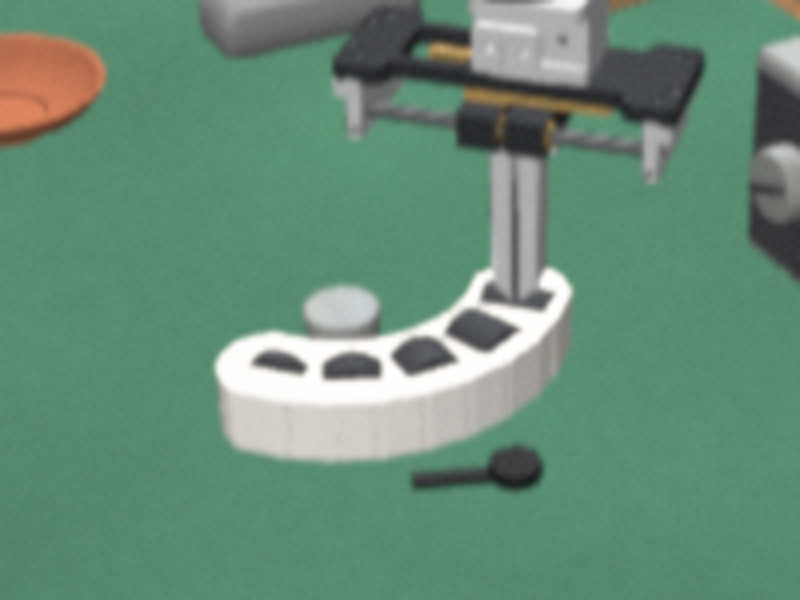

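The tip is centred on rib 5 at (517,297), and ribs 1–4 are back up. The tin and key haven't moved. I'll lift straight up and hand in.

Run:
```python
from h import *
p=pose(5,.16)[0]; r.move_l(p,vel=.08); r.hold(.4)
print(telemetry.current_t(),telemetry.current_ee_pos()); print(r.sign_off())
```

```text
19.0917 [ 0.57828806 -0.02290371  0.18492325]
the job is handed in; nothing more can be done
None
```

I made one low stroke along the curve from rib 1 to rib 5, commanded about 3–4 mm into each rib, then lifted the hand clear and handed the job in at 19.1 s; no verdict came back.

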